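# Brace a specimen jar in the nest and unscrew its tight cap

### The job

Set the square specimen jar with the orange cap fully down in the square black bracing nest, which keeps it from turning, and then unscrew its tight cap anticlockwise until the threads let go. Stop there and lift the cap straight off: finish while still holding it level, about two to three centimetres above the open mouth, with the jar left seated in the nest. Do not tip the jar over or disturb the other things on the bench.

Things in the scene. Friction and masses are not known exactly. Their poses are not given: they have to be found in the camera images.
- jar: loose jar, 0.3 to 0.45 kg: clear square body 62 x 62 x 64 mm high with coloured cassettes inside, flat shoulder at 64 mm, round white neck 33 mm wide up to 90 mm. Origin at the centre of its underside, z up, x and y square to its sides. Any of the four ways round fits the nest. It may be lifted by its cap. Unbraced on the bench it would turn along with the tight cap.
- jar_mouth (a point): point on the jar's axis at the top of its neck, 90 mm above the underside. A black sprung rubber seal here pushes the cap up with about 15 N (so the cap takes 0.25 to 0.5 N m to turn); the seal's top is 95 mm above the jar's underside with the cap on, 98 mm with it off.
- cap: orange ribbed round screw cap, 54 mm wide (55 over the ribs), 26 mm high, 80 g; a white line on its top runs from near the centre along its +x. Origin at the centre of its lower rim, z up: screwed on, this lies 74 mm above the jar's underside (cap top at 100 mm), so 10 mm of neck shows between the cap and the jar's shoulder.
- cap_top (a point): centre of the cap's top, 26 mm above its origin. Thread: cap yaw relative to the jar is 0 to 0.12 rad at the start (0 = tight); turned anticlockwise from above it rises 1 mm and its three inner lugs come free between 1.0 and 1.6 rad, where the seal lifts it up to 3 mm; a stop blocks it at 1.65 rad. Then it lifts straight off; a pull before that does not free it.
- nest: bracing nest fixed to the bench: black square walls on a 110 x 110 mm aluminium plate. Origin at the centre of the plate's underside, z up, x and y square to the walls. Pocket 66 x 66 mm (2 mm clearance a side: the jar can turn about 0.06 rad either way in it), walls up to 28 mm, then sloping lead-in lips, top at 37 mm.
- nest_floor (a point): centre of the pocket's floor, 8 mm above the nest's origin; the seated jar's underside rests here.
- slide_box: closed blue flat slide box, 110 x 76 x 26 mm, lying between the jar's and the nest's areas; leave it alone. Origin at the centre of its underside
- tweezers: steel tweezers, 110 mm long, lying flat; leave it alone. Origin at the centre of its underside
- brush_pot: white pot 68 mm wide, 85 mm high, with brushes standing up to 205 mm; leave it alone. Origin at the centre of its underside
- block_tray: grey open tray 150 x 110 x 22 mm with coloured cassettes; leave it alone. Origin at the centre of its underside
- round_jar: round amber jar with a white cap, 60 mm wide, 85 mm high (not the one to open); leave it alone. Origin at the centre of its underside
- staining_dish: glass staining dish with lid, 96 x 76 x 63 mm; leave it alone. Origin at the centre of its underside

How it is judged:
By the outcome, as a careful person would: the job done as asked, in the order asked, and still so for the second after the job is handed in, while the arm keeps its last pose, push and grip.
It also fails if it takes over 45 s, if anything falls off the work surface, if the arm or the gripper's body presses on something with over 40 N, if the wrist force passes 120 N, or if a joint passes its speed limit or range.

### The arm

A 6-joint arm with a two-finger parallel gripper is mounted at the origin on the work surface. World frame = base frame: x ahead of the robot, y to its left, z up, the work surface at z = 0. Lengths are in m, angles in rad, forces in N, time in s.
With the tool pointing down it reaches from about 0.3 to 0.75 m from the base axis. Payload 8.5 kg.
Tool frame: the origin (TCP) lies midway between the tips of the shut fingers; the grasp point (between the pads) lies 19 mm behind it (robot.hold_point_z is the z of the grasp point in the tool frame, in m); z points along the fingers, x is the direction in which the jaws open and shut, and the axes are right-handed (so a half turn about z gives the same grasp; the last joint's range is limited). The gripper opens to 88 mm and grips with 3 to 60 N. Pads are 18 mm wide; open, the fingers measure 123 mm over their backs; the gripper's body (75 mm by 187 mm) begins 45 mm behind the grasp point.
Start: joints at [-1.356, 0.381, 1.297, -0, 1.464, -0.215], TCP at [0.229, -0.5, 0.239] pointing down, gripper open.
Joint ranges: [-3.11, 3.11], [-0.89, 2.33], [0.22, 2.48], [-1.42, 4.56], [0.17, 2.85], [-2.88, 2.88]. Speed limits (rad/s): [2.39, 2.39, 3.14, 3.14, 3.14, 3.14].

### API

Orientations are given as a rotation vector (axis times angle).
In Python, from plant import robot, camera gives the robot as it stands.
- The arm moves only by the shell command python3 -m inch 'ROWS' [OPENING]. ROWS is JSON, a list of rows, each a list of 4 numbers: the shift along the world's x, y, z in cm, then the turn about the world's z in rad. In form: [[dx, dy, dz, yaw], ...]. A call has 1 to 5 rows; each row shifts and turns the commanded pose from where the row before left it; what a row does not reach is not made up. A row lasts 1/12 s, in which the tool goes at most 41.7 mm and 7.16 degrees, less where a joint would pass 70% of its speed; a pose out of reach is approached as far as the arm can. A call with a gripper value outside its range is refused whole. OPENING is the opening, from -1 (shut) to 1 (fully open), so that 0 is half open, set as the call begins (- or left out, the last holds). The fingers move at their own pace and stop on an object; the grip force is fixed at half the most. Time passes only in rows, so rows that do not move let the fingers close. It gives the time, the measured TCP pose, the force and the opening at its end, in the units of the state.
- robot.state(): the state, without advancing time (a new reading comes with each control period).
- camera(name): name is "scene" or "top" or "wrist"; returns a dict with "color" (420x560x3 uint8, red, green, blue), "fx", "fy", "cx", "cy" (pixels), "eye" and "attitude" of the camera in the world; the wrist camera has in their place "mount" (4x4, takes a point from camera to tool coordinates, whose origin is the TCP and whose axes are the tool frame's). Camera axes: x right, y down, z forward; pixel columns grow to the right and rows downward; lengths in m; the calibration is good to about 2 mm. The wrist camera is an equidistant fisheye: a pixel r from the principal point sees the ray r / f radians off the axis. A picture is of the moment at which its call begins: read the wrist's pose just before it. There is no depth.
- robot.hand_in(): hands the job in, once; it reports no verdict.
The state is a dict: "t": time; "qpos": joint angles; "qd": joint speeds; "tau": joint torques, N m; "eef_pos": TCP position; "ee_rot": TCP orientation; "force": force on the tool from outside, world axes, zero at the start; "ft_torque": the same for the moment, N m; "opening": finger opening in m.
Only numpy, scipy, OpenCV 4.12 (cv2) and the standard library are available. Lean on these libraries where they do the work, as an engineer would, in place of code of your own. Each camera call takes 0.05 s, during which the arm holds its last target. There are 200 camera calls.

## Working session

There is one attempt and no reset: what is moved stays moved. The work goes in short steps, Python scripts to look and compute and a shell command to move; the robot and the scene stay as the last step left them, time stands still between calls to the robot, and variables do not carry over. Pictures are saved under pics/ and viewed, about 8 in all and at most 12, crops included, and the job is handed in when it is done.

```bash
mkdir -p pics; ls
cat > h.py <<'E'
import numpy as np,cv2
from scipy.spatial.transform import Rotation as R
from plant import robot,camera
def save(n,f):
    s=robot.state(); c=camera(n); cv2.imwrite(f'pics/{f}.png',c['color'][:,:,::-1]); 
    np.save(f'pics/{f}.npy',{'s':s,'c':c},allow_pickle=True); return s,c
def load(f):
    d=np.load(f'pics/{f}.npy',allow_pickle=True).item(); return d['s'],d['c']
def ray(s,c,u,v):
    x=(u-c['cx'])/c['fx']; y=(v-c['cy'])/c['fy']
    if 'mount' in c:
        r=np.hypot(x,y); d=np.array([x/r*np.sin(r),y/r*np.sin(r),np.cos(r)]) if r>1e-9 else np.array([0,0,1.])
        M=np.array(c['mount']); T=R.from_rotvec(s['ee_rot']).as_matrix()
        return T@M[:3,3]+np.array(s['eef_pos']), T@M[:3,:3]@d
    A=np.array(c['attitude']); A=R.from_rotvec(A).as_matrix() if A.shape==(3,) else A
    return np.array(c['eye']), A@np.array([x,y,1.])
def onz(s,c,u,v,z):
    o,d=ray(s,c,u,v); return o+d*(z-o[2])/d[2]
def cross(r1,r2):
    (o1,d1),(o2,d2)=r1,r2; d1=d1/np.linalg.norm(d1); d2=d2/np.linalg.norm(d2)
    t=np.linalg.lstsq(np.c_[d1,-d2],o2-o1,rcond=None)[0]; a=o1+t[0]*d1;b=o2+t[1]*d2
    return (a+b)/2,np.linalg.norm(a-b)
E
python3 - <<'E'
from h import *
for n in('top','scene'):
    s,c=save(n,n+'0'); print({k:v for k,v in c.items() if k!='color'})
a=[load(n+'0')[1]['color'] for n in('top','scene')]
print(s, robot.hold_point_z)
E
```

```text
pics
{'fx': 447.60513079859646, 'fy': 447.60513079859646, 'cx': 273.1665941918048, 'cy': 207.41523855679392, 'eye': array([ 0.52751953, -0.00269895,  1.10126372]), 'attitude': array([-2.16675545,  2.22703467, -0.07668053])}
{'fx': 402.68218990416614, 'fy': 402.68218990416614, 'cx': 279.47008172531145, 'cy': 216.79535529572553, 'eye': array([1.25879624, 0.39522005, 0.79151552]), 'attitude': array([-1.22509489, -2.25662738,  0.96545559])}
{'t': 0.05, 'qpos': array([-1.35628961e+00,  3.81195033e-01,  1.29822278e+00, -6.36646795e-06,
        1.46359557e+00, -2.15307857e-01]), 'qd': array([-0.00057892, -0.00013654, -0.00052482, -0.00024582,  0.00117668,
       -0.00101262]), 'tau': array([ 4.64531491e-03, -4.39114380e+01, -2.25207871e+01,  7.16286153e-02,
        3.40185023e-02, -4.98007796e-05]), 'eef_pos': array([ 0.22912037, -0.49970931,  0.2381511 ]), 'ee_rot': array([-2.64323557e+00,  1.69606075e+00,  1.58393269e-03]), 'force': array([-0.36455368,  0.53935317, -0.31247977]), 'ft_torque': array([ 0.04243402, -0.0327598 , -0.01261578]), 'opening': 0.08831506577139407} -0.0187
```

View pics/top0.png

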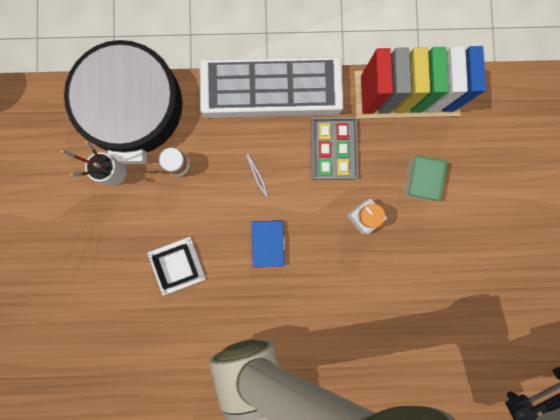

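View pics/scene0.png

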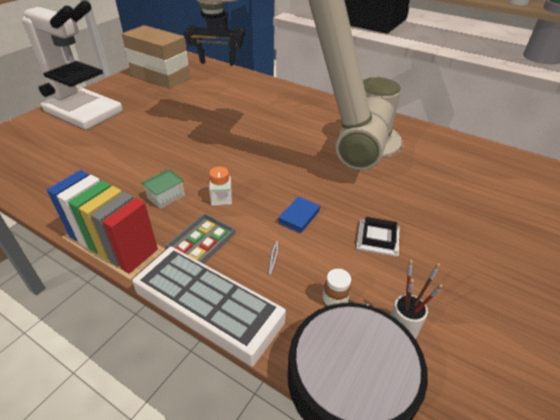

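The top view shows the jar with its orange cap at about (371,215) and the nest at (177,266). The blue box (268,244) lies between them. The scene view has the cap at (219,176) and the nest at (379,236).

Run:
```python
from h import *
s,c=load('top0'); s2,c2=load('scene0')
def orange(im):
    h=cv2.cvtColor(im,cv2.COLOR_RGB2HSV); m=cv2.inRange(h,(5,190,150),(16,255,255))
    n,l,st,ce=cv2.connectedComponentsWithStats(m); 
    return [(st[i].tolist(),ce[i].round(1).tolist()) for i in range(1,n) if st[i,4]>40]
print(orange(c['color'])); print(orange(c2['color']))
a=orange(c['color']); b=orange(c2['color'])
A=max(a,key=lambda t:t[0][4])[1]; B=max(b,key=lambda t:t[0][4])[1]
print('cap blob',cross(ray(s,c,*A),ray(s2,c2,*B)), onz(s,c,*A,.097))
# nest dark ring and pocket floor in top view
for im,roi,cc,ss in((c['color'],(140,230,80,70),c,s),(c2['color'],(350,210,60,50),c2,s2)):
    x,y,w,h=roi; g=cv2.cvtColor(im[y:y+h,x:x+w],cv2.COLOR_RGB2GRAY)
    m=cv2.inRange(g,0,45); n,l,st,ce=cv2.connectedComponentsWithStats(m); i=1+np.argmax(st[1:,4])
    k,_=cv2.findContours((l==i).astype(np.uint8),cv2.RETR_EXTERNAL,2); r=cv2.minAreaRect(k[0]); print('ring',r[0][0]+x,r[0][1]+y,r[1:],st[i])
    p=cv2.boxPoints(r)+[x,y]; print(p.round(1).tolist()); 
    if roi[0]==140:
        P=np.array([onz(ss,cc,*q,.037) for q in p]); print(P.round(4)); e=np.diff(np.r_[P,P[:1]],axis=0)[:,:2]; print(P.mean(0),np.linalg.norm(e,axis=1),np.arctan2(e[:,1],e[:,0]))
        T=r[0][0]+x,r[0][1]+y
    else: print(cross(ray(s,c,*T),ray(s2,c2,r[0][0]+x,r[0][1]+y)))
t=cv2.resize(c['color'][185:250,335:405],None,fx=6,fy=6,interpolation=2); u=cv2.resize(c['color'][230:300,140:215],None,fx=5.2,fy=5.57,interpolation=2)[:390,:380]
cv2.imwrite('pics/crop1.png',np.hstack([t,u])[:,:,::-1])
```

```text
[]
[]Traceback (most recent call last):
  File "<stdin>", line 9, in <module>
ValueError: max() iterable argument is empty
```

```bash
cat > m.py <<'E'
from h import *
s,c=load('top0'); s2,c2=load('scene0')
print(c['color'][215,375],c2['color'][176,219],c['color'][300,300])
def orange(im):
    r,g,b=[im[:,:,i].astype(int) for i in range(3)]; m=((r-b>110)&(r>170)&(g>60)&(g<150)).astype(np.uint8)
    n,l,st,ce=cv2.connectedComponentsWithStats(m)
    return [(st[i].tolist(),ce[i].round(1).tolist()) for i in range(1,n) if st[i,4]>40]
a=orange(c['color']); b=orange(c2['color']); print(a,b)
A=max(a,key=lambda t:t[0][4])[1]; B=max(b,key=lambda t:t[0][4])[1]
print('cap blob',cross(ray(s,c,*A),ray(s2,c2,*B)), onz(s,c,*A,.097))
for im,roi,cc,ss in((c['color'],(140,230,80,70),c,s),(c2['color'],(350,210,60,50),c2,s2)):
    x,y,w,h=roi; g=cv2.cvtColor(im[y:y+h,x:x+w],cv2.COLOR_RGB2GRAY)
    m=cv2.inRange(g,0,45); n,l,st,ce=cv2.connectedComponentsWithStats(m); i=1+np.argmax(st[1:,4])
    k,_=cv2.findContours((l==i).astype(np.uint8),cv2.RETR_EXTERNAL,2); r=cv2.minAreaRect(k[0]); print('ring',r[0][0]+x,r[0][1]+y,r[1:],st[i])
    p=cv2.boxPoints(r)+[x,y]; print(p.round(1).tolist()); 
    if roi[0]==140:
        P=np.array([onz(ss,cc,*q,.037) for q in p]); print(P.round(4)); e=np.diff(np.r_[P,P[:1]],axis=0)[:,:2]; print(P.mean(0),np.linalg.norm(e,axis=1),np.arctan2(e[:,1],e[:,0]))
        T=r[0][0]+x,r[0][1]+y
    else: print(cross(ray(s,c,*T),ray(s2,c2,r[0][0]+x,r[0][1]+y)))
t=cv2.resize(c['color'][185:250,335:405],None,fx=5,fy=6,interpolation=2)[:390,:350]; u=cv2.resize(c['color'][230:300,140:215],None,fx=5.2,fy=5.58,interpolation=2)[:390,:380]
cv2.imwrite('pics/crop1.png',np.hstack([t,u])[:,:,::-1])
E
python3 m.py
```

```text
[224 154  84] [230 191 164] [171 124  84]
[([337, 123, 11, 16, 53], [340.9, 129.6])] [([209, 166, 20, 18, 227], [219.2, 173.5])]
cap blob (array([ 0.71469758, -0.13056367,  0.23648463]), np.float64(0.04448835687317106)) [ 0.75928814 -0.17371085  0.097     ]
ring 174.496337890625 266.13292694091797 ((34.175445556640625, 36.002742767333984), 69.775146484375) [ 13  15  44  43 367]
[[151.7, 256.3], [185.5, 243.9], [197.3, 275.9], [163.5, 288.4]]
[[0.4819 0.2743 0.037 ]
 [0.509  0.1943 0.037 ]
 [0.4329 0.1677 0.037 ]
 [0.4061 0.2475 0.037 ]]
[0.45749327 0.22094199 0.037     ] [0.08446912 0.08061037 0.08414303 0.08042153] [-1.24473014 -2.80596395  1.89457304  0.33970897]
ring 379.426607131958 232.92201805114746 ((31.826623916625977, 26.172365188598633), 9.865806579589844) [ 13   8  33  31 447]
[[361.5, 243.1], [366.0, 217.3], [397.3, 222.8], [392.9, 248.5]]
(array([0.45692628, 0.22329964, 0.01647113]), np.float64(0.004227317941843025))
```

Run:
```python
from h import *
s,c=load('top0'); s2,c2=load('scene0')
print(onz(s,c,371.5,215,.1),cross(ray(s,c,371.5,215.5),ray(s2,c2,219.2,174)),onz(s2,c2,219.2,175,.09))
print(R.from_rotvec(robot.state()['ee_rot']).as_matrix().round(3))
s,c=save('wrist','w0');print(c['mount'].round(4),c['fx'],c['cx'],c['cy'])
```

```text
[ 0.56303948 -0.23484859  0.1       ] (array([ 0.5631078 , -0.23891581,  0.08747523]), np.float64(0.0027937118769758933)) [ 0.56974481 -0.23508104  0.09      ]
[[ 0.417 -0.909 -0.   ]
 [-0.909 -0.417  0.001]
 [-0.001 -0.    -1.   ]]
[[ 1.000e+00 -2.000e-04  0.000e+00 -8.000e-04]
 [ 2.000e-04  9.510e-01  3.092e-01 -8.080e-02]
 [-1.000e-04 -3.092e-01  9.510e-01 -1.478e-01]
 [ 0.000e+00  0.000e+00  0.000e+00  1.000e+00]] 325.19226210127806 275.79030336744626 206.4690464568812
```

```bash
python3 -m inch '[[4,4,0,0],[4,4,0,0],[4,4,0,0],[4,4,0,0],[4,4,0,0]]' 1
```

```text
t: 0.57
eef_pos: [0.3774, -0.351, 0.2386]
ee_rot: [-2.644, 1.697, 0.0]
force: [0.7, -1.0, 0.4]
opening: 0.0882
```

```bash
python3 -m inch '[[3.4,1.6,0,0],[3.4,1.6,0,0],[3.4,1.6,0,0],[3.2,1.5,0,0],[0,0,0,0]]' 1
python3 - <<'E'
from h import *
s,c=save('wrist','w1'); print(s['eef_pos'],s['qd'].round(3))
E
```

```text
t: 0.98
eef_pos: [0.5145, -0.2866, 0.2379]
ee_rot: [-2.647, 1.689, 0.0]
force: [-0.2, 0.4, -0.4]
opening: 0.0877
[ 0.51445353 -0.2865927   0.23793071] [-0.084 -0.035  0.07  -0.031 -0.018 -0.08 ]
```

View pics/w1.png

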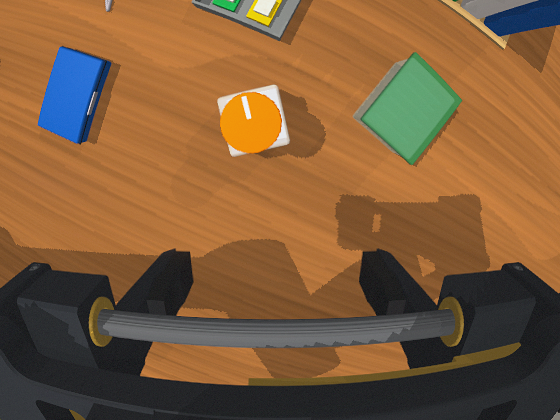

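The wrist view shows the cap centred at about (251,122) with its white line pointing up to (245,97). The jar's square corners are at about (218,98), (276,85), (289,144) and (232,156).

```bash
cat > capf.py <<'E'
from h import *
def capfind(s,c,roi=None):
    im=c['color'].astype(int); r,g,b=im[:,:,0],im[:,:,1],im[:,:,2]
    m=((r-b>150)&(r>200)&(g>100)).astype(np.uint8); m=cv2.morphologyEx(m,cv2.MORPH_OPEN,np.ones((5,5)))
    n,l,st,ce=cv2.connectedComponentsWithStats(m); i=1+np.argmax(st[1:,4])
    k=max(cv2.findContours((l==i).astype(np.uint8),0,2)[0],key=cv2.contourArea); h=cv2.convexHull(k)
    return cv2.fitEllipse(h),h
def white(s,c,e,inner):
    im=c['color'].astype(int); sat=im.max(2)-im.min(2); m=((sat<45)&(im.min(2)>150)).astype(np.uint8)
    yy,xx=np.mgrid[:m.shape[0],:m.shape[1]]; d=np.hypot(xx-e[0][0],yy-e[0][1]); rr=max(e[1])/2
    m=m*((d<rr*.92) if inner else (d<rr*1.8)); return m
E
cat > m1.py <<'E'
import sys
from capf import *
f=sys.argv[1]; s,c=load(f); e,h=capfind(s,c); print('ellipse',e)
zt=.1+float(sys.argv[2]) if len(sys.argv)>2 else .1
print('cap@top',onz(s,c,*e[0],zt))
m=white(s,c,e,True); p=np.argwhere(m)[:,::-1]; P=np.array([onz(s,c,*q,zt)[:2] for q in p]); mu=P.mean(0); d=np.linalg.svd(P-mu)[2][0]; d*=np.sign(d@(mu-onz(s,c,*e[0],zt)[:2])); print('line yaw',np.arctan2(d[1],d[0]),len(p))
E
python3 m1.py w1
python3 - <<'E'
from h import *
s,c=load('w1')
q=[(218,98),(276,85),(289,144),(232,156)]
P=np.array([onz(s,c,*x,.064) for x in q]); e=np.diff(np.r_[P,P[:1]],axis=0)[:,:2]; print(P.mean(0),np.linalg.norm(e,axis=1),np.arctan2(e[:,1],e[:,0])%(np.pi/2))
E
```

```text
ellipse ((250.26287841796875, 122.33846282958984), (60.13384246826172, 60.90952682495117), 72.34403991699219)
cap@top [ 0.56380856 -0.23811437  0.1       ]
line yaw 0.6608689734683459 104
[ 0.56369453 -0.23859731  0.064     ] [0.05812629 0.05996666 0.05827465 0.06000973] [0.63830224 0.65111358 0.63907085 0.64863223]
```

```bash
python3 -m inch '[[2.6,2.5,0,0],[2.5,2.5,-2,0],[0,0,-4,0],[0,0,-4,0],[0,0,0,0]]' 1
python3 - <<'E'
from h import *
s,c=save('wrist','w2'); print(s['eef_pos'],s['qd'].round(3))
E
python3 m1.py w2
python3 - <<'E'
from capf import *
a,b=load('w1'),load('w2'); e1=capfind(*a)[0]; e2=capfind(*b)[0]; print(cross(ray(*a,*e1[0]),ray(*b,*e2[0])))
E
```

```text
t: 1.45
eef_pos: [0.5581, -0.2381, 0.1317]
ee_rot: [-2.644, 1.697, 0.021]
force: [-0.1, 0.7, -0.3]
opening: 0.0878
[ 0.55806234 -0.23808126  0.1316922 ] [-0.014 -0.072 -0.14   0.001  0.155  0.002]
ellipse ((299.6123046875, 213.53872680664062), (32.239498138427734, 63.960147857666016), 128.65269470214844)
cap@top [ 0.57965609 -0.24217651  0.1       ]
line yaw 2.4458283364034314 339
(array([ 0.56782828, -0.24185595,  0.07980294]), np.float64(0.014705711500508072))
```

View pics/w2.png

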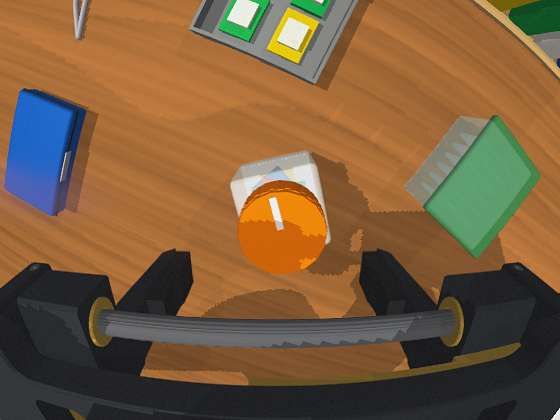

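Cap top disc centre sits at about (283,230), between the fingers; shadow broke the mask, so I take that centre by eye.

Run:
```python
from h import *
a,b=load('w1'),load('w2'); print(cross(ray(*a,250.3,122.3),ray(*b,283,230)),onz(*b,283,230,.1))
s=robot.state();print(s['eef_pos'],R.from_rotvec(s['ee_rot']).as_matrix().round(3))
```

```text
(array([ 0.56377311, -0.23831623,  0.09462694]), np.float64(0.0011439932349822334)) [ 0.56615077 -0.23776009  0.1       ]
[ 0.55944804 -0.23930845  0.13595031] [[ 0.416 -0.909 -0.007]
 [-0.909 -0.416  0.004]
 [-0.007  0.004 -1.   ]]
```

```bash
python3 -m inch '[[0.5,0.1,-2,0],[0,0,-2,0],[0,0,-1.5,0],[0,0,-0.9,0],[0,0,0,0]]' 1; python3 -m inch '[[0,0,0,0],[0,0,0,0],[0,0,0,0],[0,0,0,0],[0,0,0,0]]' -1
```

```text
t: 1.92
eef_pos: [0.5663, -0.2395, 0.0753]
ee_rot: [2.643, -1.698, -0.0]
force: [-0.3, -0.0, -0.2]
opening: 0.0882
t: 2.33
eef_pos: [0.5667, -0.2387, 0.0754]
ee_rot: [-2.644, 1.697, -0.001]
force: [0.2, 0.3, -0.3]
opening: 0.0571
```

```bash
python3 -m inch '[[-0.2,0.1,-0.4,0],[0,0,0,0]]' 0.6; python3 -m inch '[[0,0,0,0],[0,0,0,0],[0,0,0,0],[0,0,0,0],[0,0,0,0]]' -1
```

```text
t: 2.5
eef_pos: [0.564, -0.2373, 0.0701]
ee_rot: [-2.644, 1.697, 0.002]
force: [0.4, 0.4, 0.4]
opening: 0.0678
t: 2.92
eef_pos: [0.5646, -0.2379, 0.0708]
ee_rot: [2.644, -1.697, 0.001]
force: [1.3, -1.1, -0.2]
opening: 0.0536
```

```bash
python3 -m inch '[[0,0,0,0],[0,0,0.5,0],[0,0,1,0],[0,0,1.5,0],[0,0,2,0]]'; python3 -m inch '[[0,0,2,0],[0,0,2,0],[0,0,1,0],[0,0,0,0]]'
```

```text
t: 3.33
eef_pos: [0.5637, -0.237, 0.1205]
ee_rot: [-2.644, 1.696, 0.006]
force: [0.2, 0.1, -4.5]
opening: 0.0532
t: 3.67
eef_pos: [0.5651, -0.2379, 0.1733]
ee_rot: [-2.644, 1.696, -0.006]
force: [-0.6, 0.1, -5.7]
opening: 0.0534
```

```bash
python3 -m inch '[[-0.7,1.5,0,-0.02],[-1.2,2.8,0,-0.03],[-1.5,3.6,0,-0.03],[-1.5,3.6,0,-0.03],[-1.5,3.6,0,-0.03]]'; python3 -m inch '[[-1.5,3.6,0,-0.03],[-1.5,3.6,0,-0.03],[-1.5,3.6,0,-0.03],[-1.5,3.6,0,-0.03],[-1.5,3.6,0,-0.03]]';python3 -m inch '[[-1,2.5,0,-0.02],[-0.5,1,0,0],[0,0,0,0],[0,0,0,0]]'
python3 - <<'E'
from h import *
s,c=save('wrist','w3'); print(s['eef_pos'],s['ee_rot'],s['qd'].round(3))
E
```

```text
t: 4.08
eef_pos: [0.4988, -0.085, 0.1695]
ee_rot: [2.516, -1.88, -0.004]
force: [0.4, 0.5, -4.0]
opening: 0.0536
t: 4.5
eef_pos: [0.4237, 0.0949, 0.1699]
ee_rot: [2.368, -2.062, -0.002]
force: [1.8, 0.1, -4.5]
opening: 0.0537
t: 4.83
eef_pos: [0.4103, 0.1283, 0.1703]
ee_rot: [2.352, -2.082, -0.0]
force: [0.0, -0.2, -4.5]
opening: 0.0537
[0.41034998 0.12826433 0.17033655] [ 2.35150307e+00 -2.08213846e+00 -3.56400935e-04] [-0.033  0.004 -0.017 -0.002  0.001 -0.002]
```

View pics/w3.png

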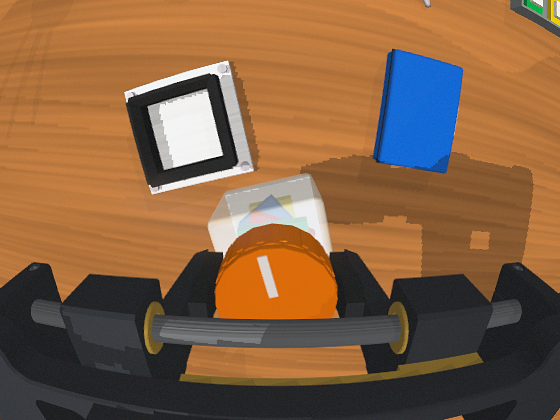

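Nest ring at about (183,130) in the wrist view, outer corners near (128,102), (217,74), (239,165), (155,189). The cap is held upright at (276,275) with its line from (258,257) to (270,297).

Run:
```python
from h import *
s,c=load('w3'); st,ct=load('top0')
def ang(P):
    e=np.diff(np.r_[P,P[:1]],axis=0)[:,:2]; return np.linalg.norm(e,axis=1).round(4),(np.arctan2(e[:,1],e[:,0])%(np.pi/2)).round(3)
x,y=100,50; g=cv2.cvtColor(c['color'][y:205,x:265],cv2.COLOR_RGB2GRAY)
m=cv2.inRange(g,0,50); n,l,q,ce=cv2.connectedComponentsWithStats(m); i=1+np.argmax(q[1:,4])
ks,hi=cv2.findContours((l==i).astype(np.uint8),cv2.RETR_CCOMP,2)
for k in ks:
    if cv2.contourArea(k)<500: continue
    h=cv2.convexHull(k); p=cv2.approxPolyN(h,4)[0]+[x,y]; print(p.tolist())
    for z in(.037,.028,.008):
        P=np.array([onz(s,c,*a,z) for a in p]); print(z,P.mean(0)[:2].round(4),*ang(P))
    o=ray(s,c,*p.mean(0)); print('x top',cross(o,ray(st,ct,174.5,266.1)))
q=[(124,92),(229,61),(254,171),(152,193)]
P=np.array([onz(s,c,*a,.008) for a in q]); print('plate',P.mean(0),*ang(P))
z=s['eef_pos'][2]+.0295; a,b=onz(s,c,258,257,z),onz(s,c,270,297,z); d=a-b; print('line dir',np.arctan2(d[1],d[0]),a,b, 'tool x', np.arctan2(*R.from_rotvec(s['ee_rot']).as_matrix()[[1,0],0]))
q=[(235,188),(311,174)]; P=[onz(s,c,*a,s['eef_pos'][2]-.0705) for a in q]; d=P[1]-P[0]; print('jar bottom far edge',np.linalg.norm(d),np.arctan2(d[1],d[0])%(np.pi/2))
```

```text
[[239, 166], [148, 187], [124, 99], [216, 69]]
0.037 [0.4593 0.2213] [0.0897 0.0858 0.0898 0.0878] [0.326 0.336 0.348 0.334]
0.028 [0.4583 0.2239] [0.0925 0.0886 0.0927 0.0906] [0.326 0.336 0.348 0.334]
0.008 [0.4561 0.2297] [0.0989 0.0947 0.0991 0.0968] [0.326 0.336 0.348 0.334]
x top (array([0.45548765, 0.22841314, 0.00233374]), np.float64(0.0006737269590110242))
[[225, 156], [162, 171], [145, 104], [208, 86]]
0.037 [0.4606 0.217 ] [0.0611 0.0637 0.0603 0.0635] [0.326 0.323 0.323 0.336]
0.028 [0.4596 0.2195] [0.063  0.0657 0.0622 0.0655] [0.326 0.323 0.323 0.336]
0.008 [0.4575 0.225 ] [0.0674 0.0702 0.0665 0.07  ] [0.326 0.323 0.323 0.336]
x top (array([ 0.45212873,  0.23804242, -0.04431532]), np.float64(9.830495101580103e-08))
plate [0.45774407 0.22209674 0.008     ] [0.1109 0.1093 0.1097 0.1088] [0.323 0.329 0.319 0.341]
line dir 0.3577022165508901 [0.42969221 0.13880357 0.19983655] [0.41079626 0.1317406  0.19983655] tool x -1.4494359606029223
jar bottom far edge 0.05361380214279707 0.30802078066234295
```

```bash
python3 -m inch '[[1,1.8,0,0],[1.5,2.8,0,0],[1.4,2.8,0,0],[1,2,0,0],[0,0,0,0]]'; python3 -m inch '[[0,0,-1,0],[0,0,-2,0],[0,0,-1.5,0],[0,0,-0.5,0],[0,0,0,0]]'
```

```text
t: 5.3
eef_pos: [0.4619, 0.2239, 0.1701]
ee_rot: [-2.35, 2.083, -0.0]
force: [-2.2, -1.3, -5.3]
opening: 0.0535
t: 5.72
eef_pos: [0.4595, 0.2211, 0.1195]
ee_rot: [2.347, -2.085, -0.003]
force: [-1.6, -0.3, -4.9]
opening: 0.0535
```

```bash
python3 -m inch '[[0,0.05,-0.5,0],[0,0,-0.5,0],[0,0,-0.5,0],[0,0,0,0]]'; python3 -m inch '[[0,0,-0.4,0],[0,0,-0.4,0],[0,0,-0.4,0],[0,0,0,0]]'
```

```text
t: 6.05
eef_pos: [0.4592, 0.2227, 0.1051]
ee_rot: [2.35, -2.084, -0.001]
force: [-0.5, 0.4, -5.3]
opening: 0.0536
t: 6.38
eef_pos: [0.4591, 0.2228, 0.093]
ee_rot: [2.35, -2.084, -0.001]
force: [-0.6, 0.8, -4.7]
opening: 0.0535
```

```bash
python3 -m inch '[[0,0,-0.5,0],[0,0,-0.5,0],[0,0,-0.2,0],[0,0,0,0]]'; python3 -m inch '[[0,0,-0.2,0],[0,0,-0.1,0],[0,0,0,0],[0,0,0,0]]'
python3 - <<'E'
from h import *
s,c=save('wrist','w4'); print(s['eef_pos'],s['force'],s['ft_torque'],s['ee_rot']); save('scene','scene4')
a=cv2.imread('pics/w4.png');b=cv2.imread('pics/scene4.png')[150:290,300:460]
cv2.imwrite('pics/c4.png',np.hstack([a[40:330,120:440],cv2.resize(b,(331,290),interpolation=2)]))
E
```

```text
t: 6.72
eef_pos: [0.4592, 0.2228, 0.0811]
ee_rot: [2.35, -2.084, -0.001]
force: [-0.1, 0.6, -5.2]
opening: 0.0537
t: 7.05
eef_pos: [0.4596, 0.2229, 0.0788]
ee_rot: [-2.35, 2.084, -0.0]
force: [0.0, -0.5, -4.8]
opening: 0.0534
[0.45956141 0.22285871 0.07883946] [ 0.01412558 -0.48767907 -4.80118378] [ 0.0099117  -0.01480805 -0.02310122] [-2.35024329e+00  2.08437555e+00 -2.02181400e-04]
```

View pics/c4.png

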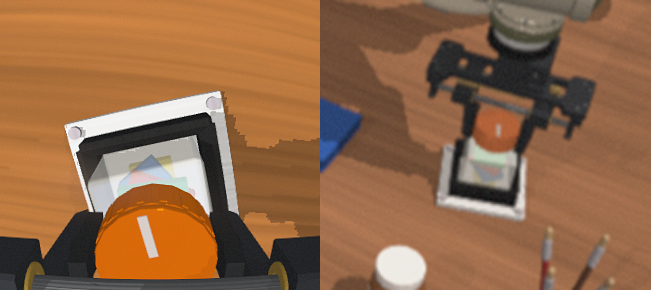

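The jar is inside the pocket, square to it, but the wrist still carries its weight, so I lower further until contact.

```bash
python3 -m inch '[[0,0,-0.1,0],[0,0,0,0]]'; python3 -m inch '[[0,0,-0.1,0],[0,0,0,0]]'; python3 -m inch '[[0,0,-0.1,0],[0,0,0,0]]'
```

```text
t: 7.32
eef_pos: [0.4598, 0.2228, 0.0786]
ee_rot: [-2.35, 2.084, -0.002]
force: [-2.6, -2.3, 4.5]
opening: 0.0534
t: 7.48
eef_pos: [0.4598, 0.2227, 0.0782]
ee_rot: [-2.35, 2.083, -0.002]
force: [-4.8, -3.0, 13.0]
opening: 0.0533
t: 7.65
eef_pos: [0.4598, 0.2228, 0.0774]
ee_rot: [-2.35, 2.083, -0.002]
force: [-4.4, -3.2, 14.1]
opening: 0.0537
```

```bash
python3 -m inch '[[-0.03,-0.02,0.05,0.05],[0,0,0,0.1],[0,0,0,0.1],[0,0,0,0.1],[0,0,0,0]]'
python3 - <<'E'
from h import *
s=robot.state(); print(s['ft_torque'],s['force'],s['qpos'].round(3), np.arctan2(*R.from_rotvec(s['ee_rot']).as_matrix()[[1,0],0]))
E
```

```text
t: 8.07
eef_pos: [0.4608, 0.2232, 0.0784]
ee_rot: [-2.678, 1.634, -0.006]
force: [0.0, -0.1, 13.8]
opening: 0.0534
[0.09490714 0.21193442 0.04115492] [ 0.03731065 -0.07539095 13.77550945] [0.219 0.495 1.638 0.    1.002 1.315] -1.0957147441959294
```

```bash
python3 -m inch '[[0,0,0.02,0.1],[0,0,0,0.1],[0,0,0.02,0.1]]'
cat > st.py <<'E'
from h import *
import sys
s,c=save('wrist',sys.argv[1]); print(s['t'],s['ft_torque'].round(3),s['force'].round(2),s['eef_pos'].round(4), 'yaw',np.arctan2(*R.from_rotvec(s['ee_rot']).as_matrix()[[1,0],0]).round(3),'open',s['opening'])
E
python3 st.py w5
```

```text
t: 8.32
eef_pos: [0.4609, 0.2234, 0.0788]
ee_rot: [-2.892, 1.217, -0.007]
force: [0.4, 2.9, 12.3]
opening: 0.0535
8.3167 [ 0.388  0.178 -0.117] [ 0.42  2.95 12.32] [0.4609 0.2234 0.0788] yaw -0.797 open 0.0535096686896799
```

View pics/w5.png

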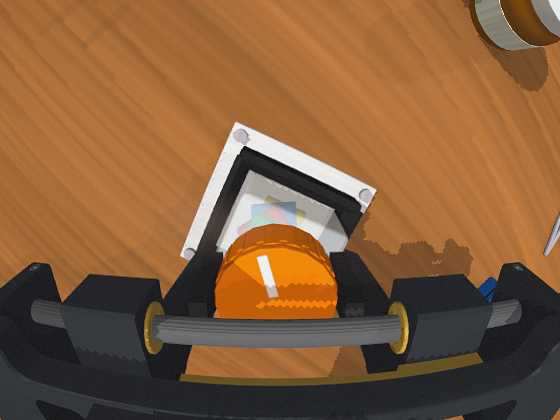

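The white line sits at the same image place as before the turn, (258,257) to (272,297), so the cap turns with the jaws without slipping. The jar stays square in the nest.

```bash
python3 -m inch '[[0,0,0.03,0.1],[0,0,0.02,0.1],[0,0,0.02,0.1],[0,0,0,0]]';python3 -m inch '[[0,0,0.02,0.1],[0,0,0,0]]'; python3 -m inch '[[0,0,0.0,0.1],[0,0,0,0]]';python3 -m inch '[[0,0,0.0,0.1],[0,0,0,0]]'; python3 st.py w6
```

```text
t: 8.7
eef_pos: [0.4605, 0.2235, 0.0793]
ee_rot: [-3.042, 0.77, -0.006]
force: [-0.6, 1.9, 11.0]
opening: 0.0536
t: 8.87
eef_pos: [0.4605, 0.2235, 0.0795]
ee_rot: [-3.077, 0.618, -0.006]
force: [-0.8, 2.5, 11.6]
opening: 0.0535
t: 9.03
eef_pos: [0.4603, 0.2236, 0.0795]
ee_rot: [-3.104, 0.463, -0.006]
force: [-1.5, 2.9, 13.1]
opening: 0.0538
t: 9.2
eef_pos: [0.4602, 0.2236, 0.0794]
ee_rot: [-3.124, 0.308, -0.006]
force: [-2.2, 2.4, 12.4]
opening: 0.0533
9.2 [0.433 0.441 0.043] [-2.17  2.39 12.44] [0.4602 0.2236 0.0794] yaw -0.196 open 0.05334918745295481
```

```bash
python3 -m inch '[[0,0,0.05,0],[0,0,0,0]]'; python3 -m inch '[[0,0,0.05,0.05],[0,0,0,0]]'; python3 -m inch '[[0,0,0.05,0],[0,0,0,0]]'
```

```text
t: 9.42
eef_pos: [0.4602, 0.2235, 0.0798]
ee_rot: [-3.123, 0.315, -0.006]
force: [-2.0, 3.3, 10.4]
opening: 0.0537
t: 9.58
eef_pos: [0.4601, 0.2235, 0.0803]
ee_rot: [-3.131, 0.233, -0.006]
force: [-2.3, 3.9, 10.0]
opening: 0.0537
t: 9.75
eef_pos: [0.4601, 0.2235, 0.0806]
ee_rot: [-3.13, 0.237, -0.005]
force: [-0.6, 3.8, 8.8]
opening: 0.0538
```

```bash
python3 -m inch '[[0,0,0.1,0],[0,0,0,0]]'; python3 -m inch '[[0,0,0.1,0],[0,0,0,0],[0,0,0,0]]'; python3 st.py w7
```

```text
t: 9.92
eef_pos: [0.4601, 0.2235, 0.0815]
ee_rot: [-3.13, 0.237, -0.005]
force: [-1.2, 3.4, 7.9]
opening: 0.0534
t: 10.17
eef_pos: [0.4595, 0.2228, 0.0815]
ee_rot: [-3.132, 0.237, -0.002]
force: [-1.0, 0.2, 4.6]
opening: 0.0536
10.1667 [0.111 0.057 0.038] [-1.03  0.24  4.58] [0.4595 0.2228 0.0815] yaw -0.151 open 0.053552666201499545
```

```bash
python3 -m inch '[[0,0,0.1,0],[0,0,0,0]]'; python3 -m inch '[[0,0,0.1,0],[0,0,0,0],[0,0,0,0]]'; python3 st.py w8
```

```text
t: 10.38
eef_pos: [0.4592, 0.2225, 0.082]
ee_rot: [3.132, -0.237, -0.0]
force: [0.4, -0.1, -1.0]
opening: 0.0538
t: 10.63
eef_pos: [0.4591, 0.2226, 0.0829]
ee_rot: [3.133, -0.237, -0.0]
force: [0.5, 0.7, -1.3]
opening: 0.0536
10.6333 [-0.059 -0.075  0.001] [ 0.5   0.7  -1.34] [0.4591 0.2226 0.0829] yaw -0.151 open 0.05357612973508334
```

The force now equals the cap's weight alone (jar and cap together read −4.8), so the threads have let go. Lifting straight up.

```bash
python3 -m inch '[[0,0,0.3,0],[0,0,0.6,0],[0,0,0.8,0],[0,0,0.8,0],[0,0,0.6,0]]'; python3 -m inch '[[0,0,0.4,0],[0,0,0,0],[0,0,0,0]]'; python3 st.py w9
python3 - <<'E'
from h import *
save('scene','scene9')
a=cv2.imread('pics/w9.png');b=cv2.imread('pics/scene9.png')[170:270,320:450]
cv2.imwrite('pics/c9.png',np.hstack([cv2.resize(a,(400,300)),cv2.resize(b,(390,300),interpolation=2)]))
E
```

```text
t: 11.1
eef_pos: [0.4595, 0.2228, 0.1154]
ee_rot: [-3.132, 0.237, -0.002]
force: [1.1, -0.6, 0.1]
opening: 0.0535
t: 11.35
eef_pos: [0.4592, 0.2227, 0.1182]
ee_rot: [-3.133, 0.237, -0.001]
force: [0.2, 0.3, -0.1]
opening: 0.0536
11.35 [-0.009 -0.043  0.024] [ 0.21  0.34 -0.12] [0.4592 0.2227 0.1182] yaw -0.151 open 0.053593184532379066
```

View pics/c9.png

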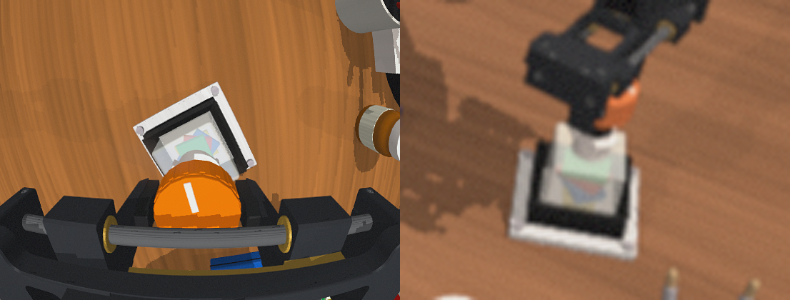

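The cap is held level above the open neck. The jar stands square and low in the nest.

Run:
```python
from h import *
s=robot.state(); print(s['t'],s['eef_pos'],s['force'],s['opening'],abs(s['qd']).max()); print(robot.hand_in())
```

```text
11.45 [0.45899704 0.22259073 0.11777482] [ 0.55862994 -0.48186447 -0.49100833] 0.053448502646145556 0.00455014792481644
the job is handed in; nothing more can be done
None
```

I set the jar down in the nest and unscrewed the cap by about 1.3 rad, until the threads let go. I handed in at 11.45 s, holding the cap level about 2.5 cm above the open mouth.

**What the last checks showed**
- **Seating:** the jar touched the floor at TCP height 78.6 mm, against 78.5 mm expected. The last pictures show it square in the pocket with the neck open.
- **Unscrewing:** the cap's white line kept its place in the wrist image, so the cap turned with the jaws without slipping.
- **Release:** once the threads were free, the wrist read about −1 N, which fits the cap alone. Jar and cap together had read about −4.8 N.
- **End state:** the arm was still, with the jaws on the cap at 53.4 mm. The 2.5 cm height is worked out from the tool height and an estimated 4.5 mm cap offset in the jaws, not measured directly.

**What failed or disagreed**
- **Nest height:** crossing the top and wrist views gave 2 mm and −44 mm for the nest, which is unusable. The top and scene views gave 16 mm for the black walls. I relied on the stated heights and confirmed them by contact.
- **Cap mask:** shadow broke the colour mask in the second wrist view, so I took the cap's centre by eye there. Crossing the two wrist views then put the cap top at 95 mm, against 100 mm stated.
- **Cap position in the jaws:** the white line suggested the cap sat about 3 mm to one side. I put this down to reading and calibration error, and the jar went in without side force.
- **Other objects:** I did not compare before and after pictures of the rest of the bench. The wrist force showed no unexpected contact on the way.

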